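Open the ratchet panel clamp

TASK

Open the panel clamp fully so that the little painted panel can be taken out later: with the fingertips, press the black ratchet release on top of the sliding jaw all the way down, then push the jaw by its cork face back along the bar, without slamming it, until it is right up against the end stop. Only press and push, never pinch the jaw; leave the panel, the brass weight on it and the other things around the clamp lying where they are.

Things in the scene. Friction and masses are not known exactly. Their poses are not given: they have to be found in the camera images.
- clamp: Panel clamp fixed to the table: plywood board 150 x 420 mm with two aluminium rails and a toothed steel rack between them, tops 28 mm above the table. Origin on the table under the rack; x across the board, y along the bar from the wooden fixed jaw (y -209 to -187 mm, 58 mm high) to the dark steel end stop (y +161 to +181 mm, 50 mm high); z up.
- jaw (a joint): How far the sliding jaw has gone back, in m: 0 = nearest the fixed jaw, 0.12 = fully back against the end stop; grows along the clamp's +y. Locked by the ratchet while the release is up (about 5 mm play); slides against about 3 N once it is down. The jaw is a grey carriage 125 mm across the bar, 90 mm along it with its upright; flat top 59 mm above the table.
- jaw_face (a point): Middle of the cork front face of the jaw's upright (125 mm wide, 18 mm thick: 10 cork and 8 steel behind it, top 91 mm above the table), 74 mm above the table (17 mm below its top edge); the face looks along the clamp's -y, towards panel and fixed jaw. With joint jaw at q it lies at (0, -0.05 + q) m in the clamp's x, y. This is the face to push on.
- release (a joint): How far the ratchet release is pressed, in m: 0 = up (jaw locked), 0.009 = fully down on its firm stop (jaw free). It yields at about 5 N, has no spring and stays down when let go.
- release_top (a point): Middle of the top of the ratchet release, a black ribbed push pad 44 mm (across the bar) x 36 mm (along it) on top of the sliding jaw, its middle 54 mm behind the cork face. Its top is 71 mm above the table when up and 62 mm when down; it is pressed straight down.
- panel: The small painted wooden panel lying on the rails between the jaws, 150 (across the bar) x 118 (along it) x 16 mm, top 44 mm above the table, loose. Origin at the centre of its underside. Must stay put.
- panel_weight: Brass weight with a small knob standing loose on the panel, 36 mm diameter, 30 mm high, top 74 mm above the table, its axis at least 90 mm from the cork face. Origin at the centre of its underside. Must stay put.
- spare_weight: Bystander beside the clamp: brass weight with a small knob, 44 mm diameter, 36 mm high, loose. Origin at the centre of its underside.
- solvent: Bystander beside the clamp: amber glass bottle with white cap, 48 mm diameter, 100 mm high, loose. Origin at the centre of its underside.
- swab_cup: Bystander beside the clamp: white ceramic cup, 64 mm diameter, 60 mm high, loose. Origin at the centre of its underside.
- palette_knife: Bystander beside the clamp: palette knife with dark wooden handle, 188 mm long, 18 mm high, lying along its own x axis, loose. Origin at the centre of its underside.
- brush: Bystander beside the clamp: brush with wooden handle, 180 mm long, 20 mm high, lying along its own x axis, loose. Origin at the centre of its underside.
- loupe: Bystander beside the clamp: black eye loupe, tapered cylinder, 42 mm diameter, 34 mm high, loose. Origin at the centre of its underside.
Things that resemble listed ones, but are neither listed nor needed, are in the scene too. What is shaped like the panel_weight but red or turquoise is not meant.

How it is judged:
By the outcome, as a careful person would: the job done as asked, in the order asked, and still so for the second after the job is handed in, with the robot touching nothing.
It also fails if it takes over 42 s, if anything falls off the work surface, if the arm or the gripper's body presses on something with over 40 N, if the wrist force passes 120 N, or if a joint passes its speed limit or range.

ROBOT

A 6-joint arm with a two-finger parallel gripper is mounted at the origin on the work surface. World frame = base frame: x ahead of the robot, y to its left, z up, the work surface at z = 0. Lengths are in m, angles in rad, forces in N, time in s.
With the tool pointing down it reaches from about 0.25 to 0.725 m from the base axis. Payload 9.7 kg.
Tool frame: the origin (TCP) lies at the very end of the fingers, on their centre line; the grasp point (between the pads) lies 19 mm behind it; z points along the fingers, y is the direction in which the jaws open and shut (so a half turn about z gives the same grasp; the last joint's range is limited). The gripper opens to 85 mm and grips with 20 to 120 N. Pads are 22 mm wide; open, the fingers measure 114 mm over their backs; the gripper's body (76 mm by 85 mm) begins 54 mm behind the grasp point. The pads swing forward as they close: fully open they stand 13 mm farther back than shut.
Start: joints at [-1.106, 0.087, 0.176, 1.66, 0, 1.571], TCP at [0.247, -0.492, 0.231] pointing down, gripper open.
Joint ranges: [-3.13, 3.13], [-0.85, 1.81], [-1.15, 1.24], [-2.2, 2.28], [-1.44, 1.52], [-3.14, 3.14]. Speed limits (rad/s): [2.22, 2.22, 2.57, 3.14, 3.14, 3.14].

INTERFACE

Orientations are given as a unit quaternion [w, x, y, z].
In Python, from station import * gives the robot as it stands.
- The arm moves only by the tool send_rows, never from a script. Its arguments are lists of equal length, an entry for each row: "offset": the shift along the tool's x, y, z in cm, a list of three; "dr": the turn, a rotation vector about the tool's x, y, z in degrees, a list of three. In form: {"offset": [[tx, ty, tz], ...], "dr": [[wx, wy, wz], ...]}. A call has 1 to 20 rows; each row shifts and turns the commanded pose from where the row before left it, along the tool's axes as they then stand; what a row does not reach is not made up. A row lasts 1/12 s, in which the tool goes at most 41.7 mm and 7.16 degrees, less where a joint would pass 70% of its speed; a pose out of reach is approached as far as the arm can. A call with a gripper value outside its range is refused whole. "fingers" is the closure, from -1 (fully open) to 1 (shut), set as the call begins (left out, the last holds). The fingers move at their own pace and stop on an object; "squeeze" is the grip in N (left out, the last holds). Time passes only in rows, so rows that do not move let the fingers close. It gives the time, the measured TCP pose, the force and the opening at its end, in the units of the state.
- observe(): the state, without advancing time (a new reading comes with each control period).
- get_image(name): name is "scene" or "top"; returns (picture, depth): 384x512x3 uint8, blue, green, red; 384x512 float32, m along the optical axis (not along the pixel's ray), 0 where there is no reading.
- calibration(name): a dict with "camera_matrix" (3x3 intrinsics, pixels), "k1" (the pictures are not rectified: a ray, as slopes to the right and down, at radius r is drawn at 1 + k1 r^2 times it, then the intrinsics apply), "pose" (4x4, takes a point from camera to world coordinates). Camera axes: x right, y down, z forward; pixel columns grow to the right and rows downward; lengths in m; the calibration is good to about 2 mm. A picture is of the moment at which its call begins. calibration takes no time and is no camera call.
- sign_off(): hands the job in, once; it reports no verdict.
The state is a dict: "time_s": time; "joint_positions": joint angles; "joint_vel": joint speeds; "effort": joint torques, N m; "tcp_pos": TCP position; "tool_rot": TCP orientation; "force": force on the tool from outside, world axes, zero at the start; "wrist_torque": the same for the moment, N m; "width": finger opening in m.
Only numpy, scipy, OpenCV 4.12 (cv2) and the standard library are available. Lean on these libraries where they do the work, as an engineer would, in place of code of your own. Each camera call takes 0.05 s, during which the arm holds its last target.

## Working session

There is one attempt and no reset: what is moved stays moved. The work goes in short steps, Python scripts to look and compute and a tool call to move; the robot and the scene stay as the last step left them, time stands still between calls to the robot, and variables do not carry over. Pictures are saved under pics/ and viewed, and the job is handed in when it is done.

Besides the shell and the picture viewer there is one more tool, called after "Call:" by a JSON object that holds its "name" and its "arguments", one argument or row to a line. send_rows: Moves the arm, as the interface text tells. Its arguments: {"type":"object","properties":{"offset":{"type":"array"},"dr":{"type":"array"},"fingers":{"type":"number"},"squeeze":{"type":"number"}},"required":["offset","dr"]}

```bash
mkdir -p pics; ls; cat > h.py <<'E'
from station import *
import numpy as np, cv2
def ray(c,u,v):
    K=np.array(c["camera_matrix"]);k1=c["k1"]
    p=cv2.undistortPoints(np.array([[[u,v]]],float),K,np.array([k1,0,0,0.])) [0,0]
    T=np.array(c["pose"]);return T[:3,3],T[:3,:3]@np.array([p[0],p[1],1.])
def onplane(c,u,v,z):
    o,d=ray(c,u,v);return o+d*(z-o[2])/d[2]
def bydepth(c,u,v,D):
    o,d=ray(c,u,v);return o+d*D[int(v),int(u)]
E
python3 - <<'E'
from h import *
for n in("scene","top"):
    p,d=get_image(n);cv2.imwrite(f"pics/{n}0.png",p);np.save(f"pics/{n}0.npy",d)
    cv2.imwrite(f"pics/{n}0b.png",cv2.resize(p,(768,576)))
    c=calibration(n);print(n,np.round(c["pose"],3),c["camera_matrix"],c["k1"])
print(observe())
E
```

```text
pics
scene [[ 0.372  0.775 -0.511  1.033]
 [ 0.928 -0.318  0.194 -0.21 ]
 [-0.012 -0.547 -0.837  0.83 ]
 [ 0.     0.     0.     1.   ]] [[460.78762121   0.         256.37855147]
 [  0.         460.78762121 190.50893914]
 [  0.           0.           1.        ]] -0.08583844158513984
top [[-0.022 -0.996  0.084  0.492]
 [-0.999  0.02  -0.026 -0.049]
 [ 0.024 -0.084 -0.996  0.859]
 [ 0.     0.     0.     1.   ]] [[390.72661253   0.         255.64286457]
 [  0.         390.72661253 195.74334353]
 [  0.           0.           1.        ]] -0.10586092179789978
{'time_s': 0.1, 'joint_positions': array([-1.10599875e+00,  8.74350919e-02,  1.75220296e-01,  1.65980851e+00,
       -2.30642347e-06,  1.57078961e+00]), 'joint_vel': array([-0.00169731, -0.00063863,  0.00180643,  0.00047232, -0.00264605,
       -0.00117108]), 'effort': array([-7.46145615e-04, -5.21561050e+01,  4.65652370e+01,  1.60398299e-02,
       -3.64640653e-05,  6.77259823e-05]), 'tcp_pos': array([ 0.24644067, -0.49146905,  0.23064102]), 'tool_rot': array([-5.96730542e-04,  9.73115767e-01,  2.30315711e-01, -1.42414205e-04]), 'force': array([-0.43430544,  0.4232115 , -0.23835462]), 'wrist_torque': array([ 0.05553977,  0.0138511 , -0.02981149]), 'width': 0.0857445460048253}
```

View pics/scene0b.png

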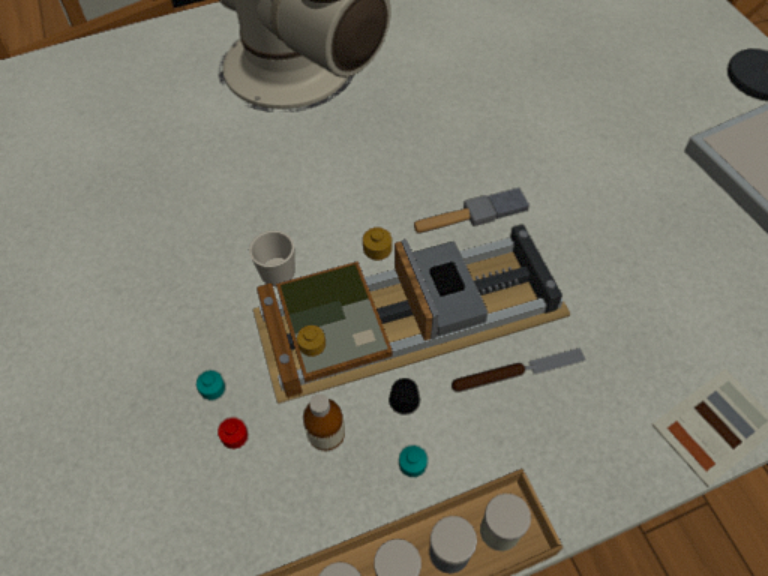

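View pics/top0b.png

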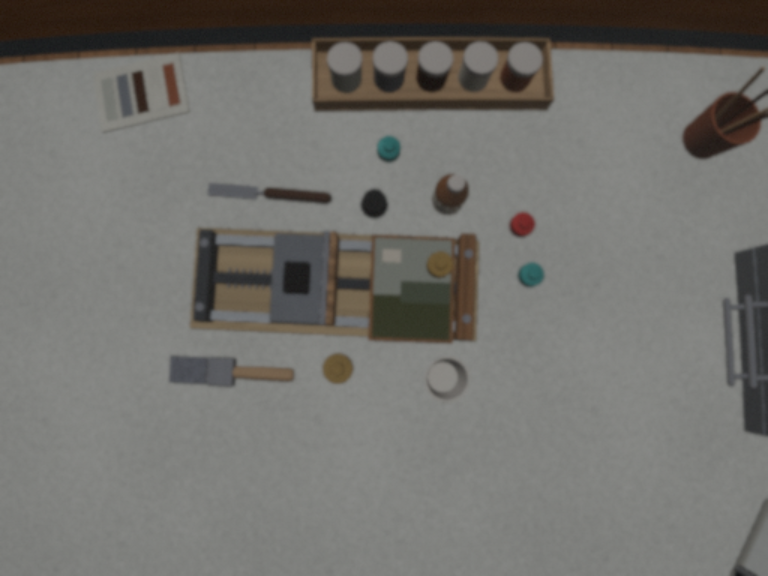

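In both views the clamp lies with the fixed jaw on the robot's right and the end stop on its left. In the enlarged top view the release pad is at (297,277), the cork face near x=336, the end stop at (205,275), and the panel weight at (440,264). Black things that could be mistaken for the pad are the loupe (374,203), the end stop (205,275) and the rack (245,279). The pad is the square on the grey carriage.

```bash
python3 - <<'E'
from h import *
p=cv2.imread("pics/top0.png");D=np.load("pics/top0.npy");c=calibration("top")
crop=p[140:240,115:335];cv2.imwrite("pics/crop0.png",cv2.resize(crop,None,fx=3.6,fy=3.6,interpolation=cv2.INTER_CUBIC))
g=p.max(2)
m=np.zeros_like(g);m[165:205,182:214]=(g[165:205,182:214]<45)
n,l,s,ce=cv2.connectedComponentsWithStats(m)
for i in range(1,n):
    if s[i,4]>50: print("pad",s[i],ce[i],onplane(c,*ce[i],.071), cv2.minAreaRect(np.argwhere(l==i)[:,::-1].astype(np.float32)))
# height/depth map in world
v,u=np.mgrid[0:384,0:512]
pts=cv2.undistortPoints(np.stack([u,v],-1).reshape(-1,1,2).astype(float),np.array(c["camera_matrix"]),np.array([c["k1"],0,0,0.])).reshape(384,512,2)
T=np.array(c["pose"]);P=np.concatenate([pts,np.ones((384,512,1))],-1)*D[...,None]@T[:3,:3].T+T[:3,3]
np.save("pics/P.npy",P)
print("row heights at v=172:");print([(x,*np.round(P[172,x]*1000).astype(int)) for x in range(124,325,3)])
pt=P[(P[...,2]>.081)&(P[...,2]<.1)&(abs(P[...,0]-.49)<.2)&(abs(P[...,1])<.2)]
print(len(pt))
mm=((P[...,2]>.082)&(P[...,2]<.1)).astype(np.uint8);mm[:, :200]=0;mm[:,250:]=0
q=np.argwhere(mm[140:240])+[140,0]; print(q.min(0),q.max(0)); X=P[q[:,0],q[:,1]];print(X.min(0),X.max(0),X.mean(0)); print(cv2.minAreaRect((X[:,:2]*1000).astype(np.float32)))
E
```

```text
pad [189 175  17  21 326] [197.36196319 184.79754601] [0.58263221 0.04844911 0.071     ] ((197.0, 185.0), (20.0, 16.0), 90.0)
row heights at v=172:
[(124, np.int64(623), np.int64(221), np.int64(1)), (127, np.int64(622), np.int64(214), np.int64(2)), (130, np.int64(492), np.int64(-49), np.int64(859)), (133, np.int64(615), np.int64(186), np.int64(51)), (136, np.int64(615), np.int64(180), np.int64(50)), (139, np.int64(615), np.int64(173), np.int64(50)), (142, np.int64(617), np.int64(172), np.int64(33)), (145, np.int64(621), np.int64(172), np.int64(6)), (148, np.int64(621), np.int64(165), np.int64(7)), (151, np.int64(621), np.int64(159), np.int64(6)), (154, np.int64(620), np.int64(152), np.int64(8)), (157, np.int64(620), np.int64(146), np.int64(6)), (160, np.int64(620), np.int64(138), np.int64(10)), (163, np.int64(620), np.int64(132), np.int64(7)), (166, np.int64(620), np.int64(125), np.int64(8)), (169, np.int64(620), np.int64(119), np.int64(7)), (172, np.int64(619), np.int64(112), np.int64(10)), (175, np.int64(619), np.int64(105), np.int64(9)), (178, np.int64(619), np.int64(98), np.int64
[... 1977 characters left out ...]
), (298, np.int64(605), np.int64(-157), np.int64(69)), (301, np.int64(609), np.int64(-167), np.int64(44)), (304, np.int64(612), np.int64(-177), np.int64(21)), (307, np.int64(607), np.int64(-178), np.int64(55)), (310, np.int64(606), np.int64(-184), np.int64(58)), (313, np.int64(607), np.int64(-191), np.int64(55)), (316, np.int64(606), np.int64(-196), np.int64(58)), (319, np.int64(614), np.int64(-213), np.int64(2)), (322, np.int64(615), np.int64(-221), np.int64(-4))]
584
[153 213] [216 224]
[ 0.51805351 -0.00742365  0.08282264] [0.64372962 0.01585644 0.09386572] [0.58067204 0.00443561 0.08963829]
((580.924560546875, 4.665336608886719), (18.22455406188965, 125.2291259765625), 86.39414978027344)
```

View pics/crop0.png

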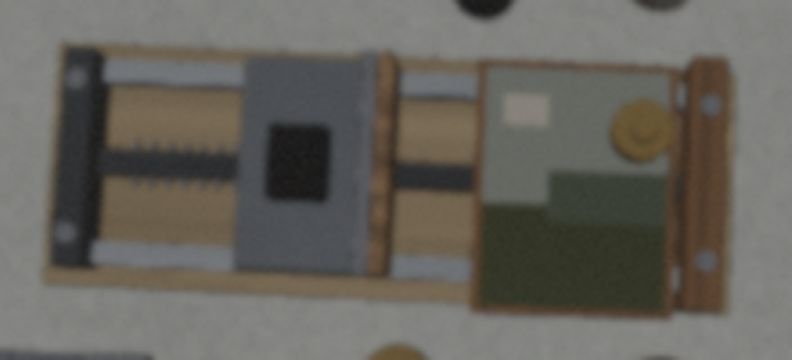

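```bash
python3 - <<'E'
from h import *
P=np.load("pics/P.npy")
def box(name,z0,z1,ylo,yhi,xlo=.5,xhi=.66):
    m=(P[...,2]>z0)&(P[...,2]<z1)&(P[...,1]>ylo)&(P[...,1]<yhi)&(P[...,0]>xlo)&(P[...,0]<xhi)
    X=P[m];print(name,len(X),np.median(X[:,:2],0),cv2.minAreaRect((X[:,:2]*1000).astype(np.float32)))
    return X
box("stop",.042,.06,.14,.22);box("fix",.052,.065,-.23,-.165);box("carr",.05,.065,.017,.12);box("pan",.038,.05,-.17,-.03,.48,.68)
c=calibration("scene");p=cv2.imread("pics/scene0.png")
m=np.zeros(p.shape[:2],np.uint8);m[168:200,280:316]=(p[168:200,280:316].max(2)<45)
n,l,s,ce=cv2.connectedComponentsWithStats(m)
i=1+np.argmax(s[1:,4]);print(s[i],onplane(c,*ce[i],.071))
a=np.radians(86.6);d=np.array([np.cos(a),np.sin(a)])
for nm,q in(("pad",(.583,.049)),("preface",(.5803-.033*d[0],-.0043-.033*d[1]))):
    print(nm,q)
E
```

```text
stop 561 [0.59145676 0.18185508] ((592.2980346679688, 182.6158905029297), (19.189006805419922, 127.6751480102539), 85.97858428955078)
fix 738 [ 0.57064868 -0.18433807] ((571.7886352539062, -184.84658813476562), (22.419204711914062, 143.63345336914062), 86.05751037597656)
carr 1597 [0.57891998 0.05221008] ((583.99609375, 51.23686218261719), (69.65641784667969, 125.58159637451172), 86.65669250488281)
pan 3729 [ 0.56209809 -0.1049846 ] ((568.0493774414062, -111.66731262207031), (123.4209213256836, 150.16856384277344), 86.67469787597656)
[286 175  24  23 357] [0.58948907 0.04650622 0.071     ]
pad (0.583, 0.049)
preface (np.float64(0.5783428896719933), np.float64(-0.03724191432148425))
```

Call:
{"name": "send_rows", "arguments": {
  "offset": [
    [0,0,0],
    [0,0,0],
    [0,0,0],
    [0,0,0],
    [0,0,0],
    [0,0,0],
    [0,0,0],
    [0,0,0],
    [0,0,0],
    [0,0,0]
  ],
  "dr": [
    [0,0,-6],
    [0,0,-6],
    [0,0,-6],
    [0,0,-6],
    [0,0,-6],
    [0,0,-6],
    [0,0,-6],
    [0,0,-6],
    [0,0,-6],
    [0,0,-6]
  ],
  "fingers": 1
}}

```text
time_s: 0.93
tcp_pos: [0.2465, -0.4915, 0.2308]
tool_rot: [-0.0, 0.726, 0.688, 0.0]
force: [-0.5, 0.1, 0.3]
width: -0.0002
```

Call:
{"name": "send_rows", "arguments": {
  "offset": [
    [1.5,0.8,0],
    [3.1,1.7,0],
    [3.1,1.7,0],
    [3.1,1.7,0],
    [3.1,1.7,0],
    [3.1,1.7,0],
    [3.1,1.7,0],
    [3.1,1.7,0],
    [3.1,1.7,0],
    [3.1,1.7,0],
    [3.1,1.7,0],
    [3.1,1.7,0],
    [3.1,1.7,0],
    [3.1,1.7,0],
    [3.1,1.7,0],
    [3.1,1.7,0],
    [3.1,1.7,0],
    [3.1,1.7,0],
    [1.5,0.8,0],
    [0,0,0]
  ],
  "dr": [
    [0,0,0],
    [0,0,0],
    [0,0,0],
    [0,0,0],
    [0,0,0],
    [0,0,0],
    [0,0,0],
    [0,0,0],
    [0,0,0],
    [0,0,0],
    [0,0,0],
    [0,0,0],
    [0,0,0],
    [0,0,0],
    [0,0,0],
    [0,0,0],
    [0,0,0],
    [0,0,0],
    [0,0,0],
    [0,0,0]
  ]
}}

```text
time_s: 2.6
tcp_pos: [0.5848, 0.0495, 0.2297]
tool_rot: [-0.001, 0.726, 0.687, -0.0]
force: [1.5, -0.4, 0.3]
width: -0.0002
```

Good position. Descend to about 85 mm, then look.

Call:
{"name": "send_rows", "arguments": {
  "offset": [
    [0,0,1],
    [0,0,2],
    [0,0,2],
    [0,0,2],
    [0,0,2],
    [0,0,2],
    [0,0,2],
    [0,0,1.2],
    [0,0,0.3],
    [0,0,0],
    [0,0,0]
  ],
  "dr": [
    [0,0,0],
    [0,0,0],
    [0,0,0],
    [0,0,0],
    [0,0,0],
    [0,0,0],
    [0,0,0],
    [0,0,0],
    [0,0,0],
    [0,0,0],
    [0,0,0]
  ]
}}

```text
time_s: 3.52
tcp_pos: [0.5839, 0.0461, 0.0872]
tool_rot: [0.0, 0.728, 0.686, 0.0]
force: [0.3, 0.7, 0.7]
width: 0.0
```

```bash
python3 - <<'E'
from h import *
p,d=get_image("scene");cv2.imwrite("pics/s1.png",cv2.resize(p[100:280,150:400],None,fx=3,fy=3,interpolation=cv2.INTER_CUBIC))
print(observe()["tcp_pos"],observe()["force"])
E
```

```text
[0.58424253 0.04623899 0.08763272] [ 0.34671254  0.44819543 -0.27487659]
```

View pics/s1.png

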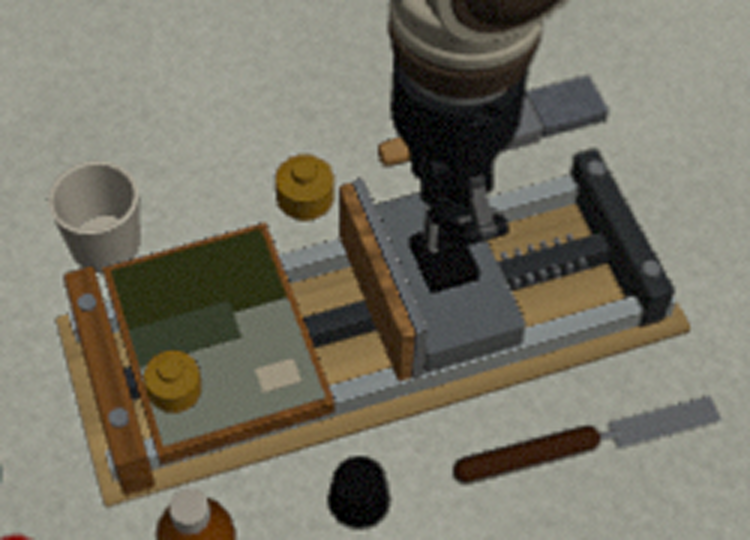

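The shut fingers are above the black pad at about (445,250) in the crop. Press slowly.

Call:
{"name": "send_rows", "arguments": {
  "offset": [
    [0.3,0,0.3],
    [0,0,0.3],
    [0,0,0.3],
    [0,0,0.3],
    [0,0,0.2],
    [0,0,0.2],
    [0,0,0.2],
    [0,0,0.2],
    [0,0,0.1],
    [0,0,0.1],
    [0,0,0]
  ],
  "dr": [
    [0,0,0],
    [0,0,0],
    [0,0,0],
    [0,0,0],
    [0,0,0],
    [0,0,0],
    [0,0,0],
    [0,0,0],
    [0,0,0],
    [0,0,0],
    [0,0,0]
  ]
}}

```text
time_s: 4.48
tcp_pos: [0.5839, 0.0495, 0.0645]
tool_rot: [0.0, 0.728, 0.686, 0.0]
force: [-0.7, -0.1, 3.4]
width: 0.0001
```

Call:
{"name": "send_rows", "arguments": {
  "offset": [
    [0,0,0.1],
    [0,0,0.1],
    [0,0,0.1],
    [0,0,0]
  ],
  "dr": [
    [0,0,0],
    [0,0,0],
    [0,0,0],
    [0,0,0]
  ]
}}

```text
time_s: 4.82
tcp_pos: [0.584, 0.0495, 0.062]
tool_rot: [0.0, 0.728, 0.686, 0.0]
force: [-4.5, 1.1, 10.0]
width: -0.0002
```

Call:
{"name": "send_rows", "arguments": {
  "offset": [
    [0,0,0.1],
    [0,0,0]
  ],
  "dr": [
    [0,0,0],
    [0,0,0]
  ]
}}

```text
time_s: 4.98
tcp_pos: [0.5841, 0.0495, 0.0619]
tool_rot: [0.0, 0.728, 0.686, 0.001]
force: [-5.3, -0.2, 15.4]
width: 0.0004
```

Firm stop reached: the tip is at 61.9 mm and the force rises with no further travel. Lift, move over the gap in front of the cork, and check.

Call:
{"name": "send_rows", "arguments": {
  "offset": [
    [0,0,-0.5],
    [0,0,-1.5],
    [0,0,-2],
    [0,0,-2],
    [0,0,-0.7],
    [-0.8,0,0],
    [-1.5,0,0],
    [-1.5,0,0],
    [-1.5,0,0],
    [-1.5,0,0],
    [-1.0,0,0],
    [0,0,0],
    [0,0,0]
  ],
  "dr": [
    [0,0,0],
    [0,0,0],
    [0,0,0],
    [0,0,0],
    [0,0,0],
    [0,0,0],
    [0,0,0],
    [0,0,0],
    [0,0,0],
    [0,0,0],
    [0,0,0],
    [0,0,0],
    [0,0,0]
  ]
}}

```text
time_s: 6.07
tcp_pos: [0.5791, -0.0288, 0.1264]
tool_rot: [-0.0, 0.728, 0.686, -0.0]
force: [0.4, 0.4, 0.1]
width: 0.0004
```

```bash
python3 - <<'E'
from h import *
p,d=get_image("scene");cv2.imwrite("pics/s2.png",cv2.resize(p[100:280,150:400],None,fx=3,fy=3,interpolation=cv2.INTER_CUBIC))
print(observe()["tcp_pos"],observe()["force"])
E
```

```text
[ 0.57916968 -0.02830415  0.12660626] [-0.12310288 -0.09211015  0.45282194]
```

View pics/s2.png

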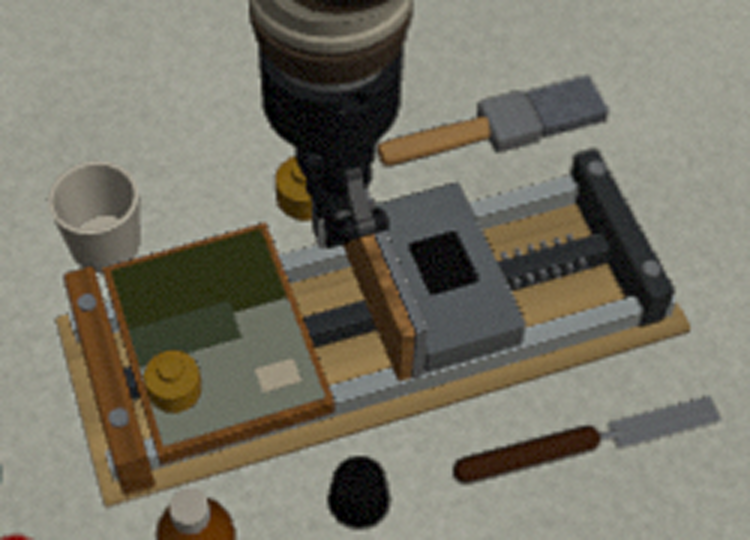

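The pad at (445,262) now sits flush, the jaw hasn't moved, and the fingers hang over the gap at (345,225). Descend, then approach slowly.

Call:
{"name": "send_rows", "arguments": {
  "offset": [
    [0,0,0.8],
    [0,0,1.5],
    [0,0,1.5],
    [0,0,1.2],
    [0,0,0.8],
    [0,0,0.2],
    [0,0,0],
    [0.3,0,0],
    [0.3,0,0],
    [0.3,0,0],
    [0,0,0]
  ],
  "dr": [
    [0,0,0],
    [0,0,0],
    [0,0,0],
    [0,0,0],
    [0,0,0],
    [0,0,0],
    [0,0,0],
    [0,0,0],
    [0,0,0],
    [0,0,0],
    [0,0,0]
  ]
}}

```text
time_s: 7.03
tcp_pos: [0.5803, -0.0188, 0.0679]
tool_rot: [0.0, 0.727, 0.686, 0.0]
force: [-0.2, 0.7, -0.0]
width: 0.0
```

Call:
{"name": "send_rows", "arguments": {
  "offset": [
    [0.1,0,0],
    [0.1,0,0],
    [0.1,0,0],
    [0.1,0,0],
    [0.1,0,0],
    [0.15,0,0],
    [0.2,0,0],
    [0.2,0,0],
    [0.2,0,0],
    [0.2,0,0]
  ],
  "dr": [
    [0,0,0],
    [0,0,0],
    [0,0,0],
    [0,0,0],
    [0,0,0],
    [0,0,0],
    [0,0,0],
    [0,0,0],
    [0,0,0],
    [0,0,0]
  ]
}}

```text
time_s: 7.87
tcp_pos: [0.5808, -0.0048, 0.0673]
tool_rot: [0.0, 0.728, 0.686, 0.0]
force: [-0.2, -3.3, 1.5]
width: -0.0002
```

Call:
{"name": "send_rows", "arguments": {
  "offset": [
    [0.25,0,0],
    [0.3,0,0],
    [0.3,0,0],
    [0.3,0,0],
    [0.3,0,0],
    [0.3,0,0],
    [0.3,0,0],
    [0.3,0,0],
    [0.3,0,0],
    [0.3,0,0],
    [0.3,0,0],
    [0.3,0,0],
    [0.3,0,0],
    [0.3,0,0],
    [0.3,0,0],
    [0.3,0,0],
    [0.3,0,0],
    [0.3,0,0],
    [0.2,0,0],
    [0.1,0,0]
  ],
  "dr": [
    [0,0,0],
    [0,0,0],
    [0,0,0],
    [0,0,0],
    [0,0,0],
    [0,0,0],
    [0,0,0],
    [0,0,0],
    [0,0,0],
    [0,0,0],
    [0,0,0],
    [0,0,0],
    [0,0,0],
    [0,0,0],
    [0,0,0],
    [0,0,0],
    [0,0,0],
    [0,0,0],
    [0,0,0],
    [0,0,0]
  ]
}}

```text
time_s: 9.53
tcp_pos: [0.584, 0.0518, 0.0673]
tool_rot: [-0.0, 0.727, 0.686, -0.0]
force: [1.8, -3.2, 1.3]
width: 0.0001
```

Call:
{"name": "send_rows", "arguments": {
  "offset": [
    [0.1,0,0],
    [0.1,0,0],
    [0.1,0,0],
    [0.1,0,0],
    [0.1,0,0],
    [0.1,0,0],
    [0.1,0,0],
    [0.1,0,0],
    [0.1,0,0],
    [0.1,0,0],
    [0.1,0,0],
    [0.1,0,0],
    [0.1,0,0],
    [0.1,0,0]
  ],
  "dr": [
    [0,0,0],
    [0,0,0],
    [0,0,0],
    [0,0,0],
    [0,0,0],
    [0,0,0],
    [0,0,0],
    [0,0,0],
    [0,0,0],
    [0,0,0],
    [0,0,0],
    [0,0,0],
    [0,0,0],
    [0,0,0]
  ]
}}

```text
time_s: 10.7
tcp_pos: [0.5849, 0.0655, 0.0673]
tool_rot: [0.0, 0.728, 0.686, 0.0]
force: [1.3, -3.4, 1.6]
width: -0.0
```

Call:
{"name": "send_rows", "arguments": {
  "offset": [
    [0.1,0,0],
    [0.1,0,0],
    [0.1,0,0],
    [0.1,0,0]
  ],
  "dr": [
    [0,0,0],
    [0,0,0],
    [0,0,0],
    [0,0,0]
  ]
}}

```text
time_s: 11.03
tcp_pos: [0.5851, 0.0695, 0.0673]
tool_rot: [0.0, 0.728, 0.686, -0.0]
force: [2.2, -3.2, 1.4]
width: -0.0001
```

Call:
{"name": "send_rows", "arguments": {
  "offset": [
    [0.1,0,0],
    [0.1,0,0]
  ],
  "dr": [
    [0,0,0],
    [0,0,0]
  ]
}}

```text
time_s: 11.2
tcp_pos: [0.5852, 0.0715, 0.0673]
tool_rot: [0.0, 0.728, 0.686, 0.0]
force: [1.0, -4.3, 1.4]
width: 0.0004
```

Call:
{"name": "send_rows", "arguments": {
  "offset": [
    [0.1,0,0],
    [0.1,0,0]
  ],
  "dr": [
    [0,0,0],
    [0,0,0]
  ]
}}

```text
time_s: 11.37
tcp_pos: [0.5853, 0.0721, 0.0673]
tool_rot: [0.001, 0.728, 0.686, -0.001]
force: [0.8, -16.1, 3.6]
width: 0.0002
```

```bash
python3 - <<'E'
from h import *
p,d=get_image("scene");cv2.imwrite("pics/s3.png",cv2.resize(p[100:280,150:400],None,fx=3,fy=3,interpolation=cv2.INTER_CUBIC))
print(observe()["tcp_pos"],observe()["force"])
E
```

```text
[0.58523344 0.07200591 0.06730918] [  1.8397452  -10.55725672   3.37282357]
```

View pics/s3.png

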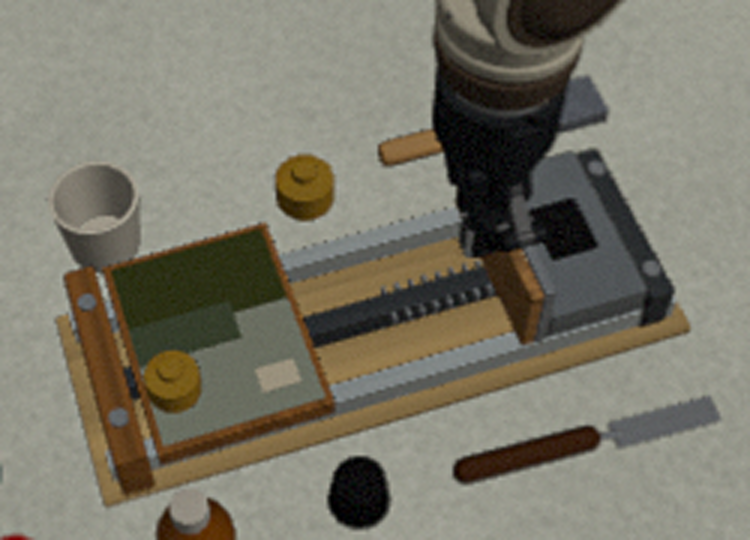

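The jaw's rear edge touches the end stop at about (625,240). The force rose from 4 to 16 N and the motion stopped. Back off and lift clear.

Call:
{"name": "send_rows", "arguments": {
  "offset": [
    [0,0,0],
    [-0.2,0,0],
    [-0.5,0,0],
    [-0.8,0,0],
    [-0.8,0,0],
    [0,0,-0.5],
    [0,0,-1.5],
    [0,0,-2.5],
    [0,0,-2.5],
    [0,0,-2.5],
    [0,0,-2.5],
    [-1,-1,-1.5],
    [-2,-2,0],
    [-3,-2,0],
    [-3,-2,0],
    [-3,-2,0],
    [-3,-2,0],
    [-2,-1,0],
    [0,0,0],
    [0,0,0]
  ],
  "dr": [
    [0,0,0],
    [0,0,0],
    [0,0,0],
    [0,0,0],
    [0,0,0],
    [0,0,0],
    [0,0,0],
    [0,0,0],
    [0,0,0],
    [0,0,0],
    [0,0,0],
    [0,0,0],
    [0,0,0],
    [0,0,0],
    [0,0,0],
    [0,0,0],
    [0,0,0],
    [0,0,0],
    [0,0,0],
    [0,0,0]
  ]
}}

```text
time_s: 13.08
tcp_pos: [0.4538, -0.113, 0.203]
tool_rot: [0.0, 0.728, 0.685, 0.0]
force: [0.4, -0.6, -1.0]
width: 0.0003
```

```bash
python3 - <<'E'
from h import *
p,d=get_image("scene");cv2.imwrite("pics/s4.png",cv2.resize(p,(768,576)))
p2,d2=get_image("top");cv2.imwrite("pics/t4.png",cv2.resize(p2[140:240,115:335],None,fx=3.6,fy=3.6,interpolation=cv2.INTER_CUBIC))
print(observe()["tcp_pos"],observe()["force"])
c=calibration("scene")
v,u=np.mgrid[0:384,0:512]
pts=cv2.undistortPoints(np.stack([u,v],-1).reshape(-1,1,2).astype(float),np.array(c["camera_matrix"]),np.array([c["k1"],0,0,0.])).reshape(384,512,2)
o=cv2.imread("pics/scene0.png");print("diff px in panel region",(cv2.absdiff(p,o).max(2)[170:270,165:260]>40).sum())
E
```

```text
[ 0.45447296 -0.11192648  0.20255135] [ 0.51709472  0.41621042 -0.15454313]
diff px in panel region 0
```

View pics/s4.png

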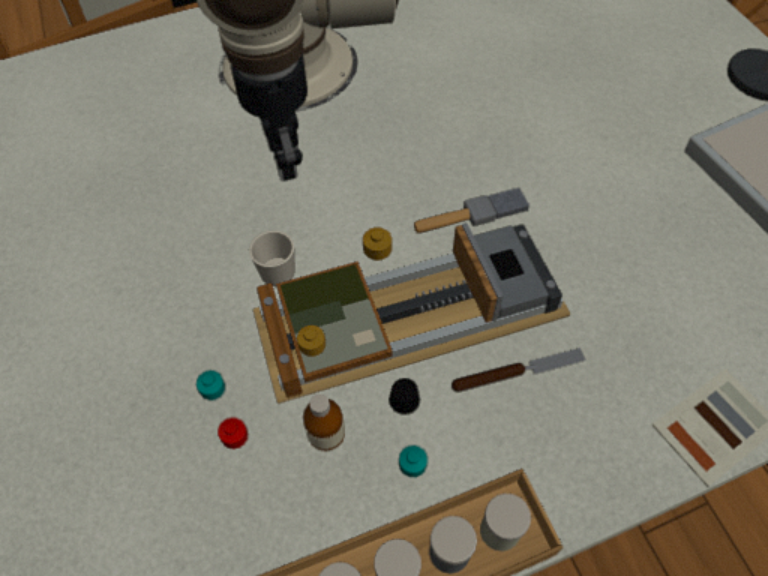

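View pics/t4.png

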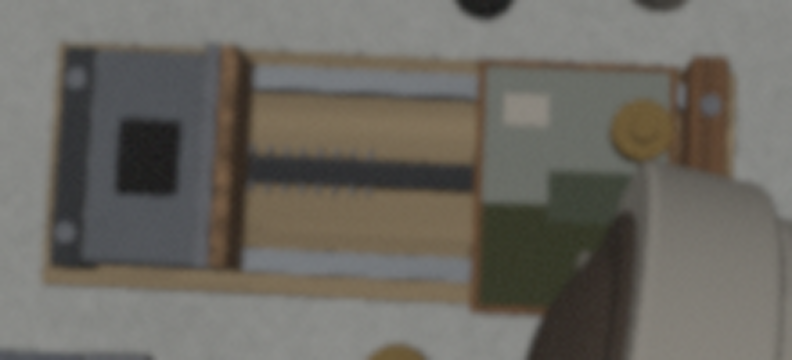

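The jaw sits against the stop: no gap at (88,155) in the top crop. Panel, weight and bystanders are where they were, and the arm is clear. Handing in.

```bash
python3 -c "
from station import *
print(sign_off())"
```

```text
the job is handed in; nothing more can be done
None
```

The clamp is fully open and the job is handed in, at about 13 s of the 42 s allowed.

- **Release:** I pressed the black release with the shut fingertips down to its firm stop. The tip stopped at 61.9 mm, and the force rose from 10 to 15 N with no further travel.
- **Jaw:** I pushed it back by the cork face at about 36 mm/s, slowing to 12 mm/s near the end, against roughly 3 N. At the end stop the force rose to 16 N and motion stopped at y = 0.072 m, where I expected contact at 0.0715 m.
- **Last checks:** after backing off and lifting clear, both camera views showed no gap between jaw and stop. No pixels changed beyond the threshold in the part of the scene picture covering the panel and its weight. By eye, the other things around the clamp are where they were.
- **Disagreement:** the scene camera put the release about 7 mm farther out in x than the top camera did. I used the top camera's value, and the picture taken just before pressing showed the fingers over the pad.

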